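# Close up the bread case

### The arm

A 7-joint arm with a two-finger parallel gripper is mounted at the origin on the work surface. World frame = base frame: x ahead of the robot, y to its left, z up, the work surface at z = 0. Lengths are in m, angles in rad, forces in N, time in s.
With the tool pointing down it reaches from about 0.425 to 0.925 m from the base axis. Payload 6.8 kg.
Tool frame: the origin (TCP) lies at the very end of the fingers, on their centre line; the grasp point (between the pads) lies 19 mm behind it (grip_point_offset is the distance from the TCP to the grasp point, in m); z points along the fingers, y is the line along which they close (so a half turn about z gives the same grasp; the last joint's range is limited). The gripper opens to 85 mm and grips with 20 to 120 N. Pads are 22 mm wide; open, the fingers measure 114 mm over their backs; the gripper's body (76 mm by 85 mm) begins 54 mm behind the grasp point. The pads swing forward as they close: fully open they stand 13 mm farther back than shut.
Start: joints at [-1.232, 0.477, 0.022, 1.555, -0.011, 1.109, -0.083], TCP at [0.292, 0.609, 0.202] pointing down, gripper open.
Joint ranges: [-2.96, 2.96], [-0.34, 2.1], [-1.41, 1.46], [0.24, 2.44], [-1.37, 4.51], [0.17, 1.92], [-2.96, 2.96]. Speed limits (rad/s): [2.39, 2.39, 3.14, 3.14, 3.14, 3.14, 3.14].

### API

Orientations are given as a unit quaternion [w, x, y, z].
In Python, from station import * gives the robot as it stands.
- The arm moves only by the tool carry_out, never from a script. Its argument "rows" is text: rows parted by semicolons, each of 4 numbers parted by spaces: the shift along the world's x, y, z in mm, then the turn about the world's z in degrees. In form: dx dy dz yaw; .... A call has 1 to 10 rows; each row shifts and turns the commanded pose from where the row before left it; what a row does not reach is not made up. A row lasts 1/8 s, in which the tool goes at most 62.5 mm and 10.7 degrees, less where a joint would pass 70% of its speed; a pose out of reach is approached as far as the arm can. A call is refused whole if a number of a shift passes 62.5 or a number of a turn 10.7, either way. A call with a gripper value outside its range is refused whole. "claw" is the finger opening in mm, from 0 to 85.4, set as the call begins (left out, the last holds). The fingers move at their own pace and stop on an object; "force" is the grip in N (left out, the last holds). Time passes only in rows, so rows that do not move let the fingers close. It gives the time, the measured TCP pose, the force, the opening and the grip force at its end, in the units of the state.
- get_obs(): the state, without advancing time (a new reading comes with each control period).
- read_camera(name): name is "side" or "top"; returns a dict with "img" (384x512x3 uint8, blue, green, red), "fov_y" (degrees; the focal length in pixels is half the picture's height over the tangent of half this angle, whatever the lens; pixels are square), "cx", "cy" (the principal point, pixels), "distortion" ([k1, k2, p1, p2, k3] as OpenCV has them; the pictures are not rectified), "world_to_cam" (4x4, takes a point from world to camera coordinates). Camera axes: x right, y up, looking along -z (the intrinsics and any distortion apply to the point x, -y, -z); pixel columns grow to the right and rows downward; lengths in m; the calibration is good to about 2 mm. A picture is of the moment at which its call begins. There is no depth.
- hand_in(): hands the job in; it is judged then, once.
Trained networks look in the newest picture that a camera, given by its name, has taken for a name from the list of things; names that differ only in an ending like _2 or _b are one class to them, and where a whole thing is asked for, a point or a joint stands for the part that bears it (a point fixed in the world has none). Each returns a list of dicts, best first, with "confidence" (0 to 1); they miss things now and then, are a little off and sometimes report something else, mostly with a low value. They report only what shows in the picture. A call takes as long as a camera call.
- recognise(camera, thing): "centre" ([column, row] in pixels, amid what is visible of it).
- outline_of(camera, thing): "pixels" (384x512 bool, what is visible of it) and "centre" ([column, row] in pixels, amid what is visible of it).
- place_of(camera, thing): "centre" ([column, row] in pixels: a listed point, or the origin of a listed thing).
The state is a dict: "t": time; "q": joint angles; "joint_vel": joint speeds; "joint_torque": joint torques, N m; "eef_pos": TCP position; "tool_rot": TCP orientation; "contact_force": force on the tool from outside, world axes, zero at the start; "torque": the same for the moment, N m; "gripper_width": opening from 0.0 (shut) to 1.0 (fully open); "grasp_force": force on a finger pad.
Only numpy, scipy, OpenCV 4.12 (cv2) and the standard library are available. Lean on these libraries where they do the work, as an engineer would, in place of code of your own. Each camera call takes 0.05 s, during which the arm holds its last target. There are 200 camera calls.

### The job

Close up the bread case with gentle fingertip pushes alone, grasping nothing and bearing down on nothing: slide the cover by its finger recess all the way along until it stops over the bay that holds the loaf, and push the open drawer below fully home. The two may be done in either order. Leave the loaf, the bowl and the things standing beside the case where they are.

Things in the scene. Friction and masses are not known exactly. Their poses are not given: they have to be found in the camera images.
- case: Fixed wooden bread case, 380 mm wide (y), 270 mm deep (x). Origin on the table; x points from the drawer front into the case, away from the robot, y left, z up; turned up to 0.3 rad. Drawer base x -130 to 125 mm, 70 mm high, its front part a bare ledge. Behind the ledge, x -75 to 125 mm, two bays side by side, walls 140 mm high; dark runners on the front and back walls rise to 162 mm
- bay_left (a point): Middle of the floor of the case's left (+y) bay, 70 mm above the table. The bay is 180 mm (case x) by 175 mm (case y), open on top. The loaf lies in one bay, the bowl in the other
- bay_right (a point): Middle of the floor of the case's right (-y) bay, of the same size and height
- cover (a joint): Flat wooden cover, 178 mm (case x) by 200 mm (case y), 20 mm thick, its top 161 mm above the table, captive between the runners: it only slides sideways. Value in m along the case's y: 0 mid, +0.09 at the stop wholly over the left bay, -0.09 at the stop wholly over the right bay. Starts within 0.03 of 0, half over each bay. Slides with 2 N, stays where left
- cover_recess (a point): Centre of the floor of the finger recess in the cover, 146 mm above the table. The recess is 50 mm (case x) by 70 mm (case y), 15 mm deep, with square walls all round to push against; shut fingers fit in it, open ones do not. It moves with the cover
- drawer (a joint): Shallow plain wooden drawer under the bays. Value in m: 0 fully home, growing as it comes out towards the robot; it starts 0.04 to 0.08 out, slides with about 2 N and stays where it is left. Nothing springs back
- drawer_face (a point): Middle of the outer side of the drawer's front panel, 35 mm above the table, moving with the drawer. The panel is flat, 374 mm wide (case y), 10 to 60 mm above the table, and faces the case's -x. Two knobs 24 mm wide stand out 24 mm from it, 130 mm left and right of this point; the middle is bare. Home, it stands 70 mm in front of the bays' front wall
- loaf: Brown bread loaf, 150 x 95 x 56 mm high, with three pale slashes, lying along the case's x in one of the two bays; origin under its middle, on the bay floor
- bowl: Small round steel bowl, 110 mm across, 50 mm high, in the other bay; origin under its middle
- jar: Bystander: amber glass jar with a steel lid, 72 mm across, 110 mm high, on the table to the left of the case; origin under its middle
- bun: Bystander: bread bun, 90 x 85 x 50 mm high, on the table to the right of the case; origin under its middle

How it is judged:
At the end, for the whole second after the job is handed in: The cover stands within 8 mm of its stop over the bay that holds the loaf, the drawer is within 6 mm of fully home, both at rest; the loaf, the bowl, the jar and the bun are within 30 mm of where they began (((y of loaf in the frame of case above 0.03 m and value of joint cover above 0.082 m) or (y of loaf in the frame of case below -0.03 m and value of joint cover below -0.082 m)) and value of joint drawer below 0.006 m and velocity of joint cover between -0.01 and 0.01 m/s and velocity of joint drawer between -0.01 and 0.01 m/s and distance of each of loaf, bowl, jar, bun from where it was at the start of the episode below 0.03 m and linear speed of loaf below 0.02 m/s); the robot touches nothing.
It fails at once if the loaf or the bowl is lifted, carried or shoved more than 30 mm (distance of any of loaf, bowl from where it was at the start of the episode above 0.03 m).
It fails at once if the jar or the bun beside the case is lifted, carried, knocked over or moved more than 30 mm (distance of any of jar, bun from where it was at the start of the episode above 0.03 m or angle between any of jar, bun's own z axis and vertical above 0.5 rad).
It fails at once if the fingers press on the case, its cover or its drawer with more than 40 N (contact force between the fingers and case above 40 N).
It fails at once if the drawer is pulled out further instead of pushed in (value of joint drawer above 0.095 m).
It also fails if it takes over 43 s, if anything falls off the work surface, if the arm or the gripper's body presses on something with over 40 N, if the wrist force passes 120 N, or if a joint passes its speed limit or range.

## Working session

There is one attempt and no reset: what is moved stays moved. The work goes in short steps, Python scripts to look and compute and a tool call to move; the robot and the scene stay as the last step left them, time stands still between calls to the robot, and variables do not carry over. Pictures are saved under pics/ and viewed, at most 10 in all, crops included, and the job is handed in when it is done.

Besides the shell and the picture viewer there is one more tool, called by a JSON object that holds its "method" and its "body". carry_out: Moves the arm, as the interface text tells. Its arguments: {"type":"object","properties":{"rows":{"type":"string"},"claw":{"type":"number"},"force":{"type":"number"}},"required":["rows"]}

```bash
mkdir -p pics
cat > h.py <<'E'
from station import *
import numpy as np, cv2
from scipy.optimize import least_squares
def cam(n):
    c=read_camera(n); f=192/np.tan(np.radians(c["fov_y"])/2)
    c["K"]=np.array([[f,0,c["cx"]],[0,f,c["cy"]],[0,0,1.]]); c["d"]=np.array(c["distortion"],float); c["W"]=np.array(c["world_to_cam"]); return c
def proj(c,P):
    P=np.atleast_2d(P); q=P@c["W"][:3,:3].T+c["W"][:3,3]; q=q*[1,-1,-1]
    return cv2.projectPoints(q.reshape(-1,1,3),np.zeros(3),np.zeros(3),c["K"],c["d"])[0].reshape(-1,2)
def at_z(c,uv,z):
    p=cv2.undistortPoints(np.array(uv,float).reshape(1,1,2),c["K"],c["d"]).ravel()
    R=c["W"][:3,:3]; o=-R.T@c["W"][:3,3]; r=R.T@np.array([p[0],-p[1],-1]); return o+r*(z-o[2])/r[2]
def tri(c1,u1,c2,u2):
    x0=at_z(c1,u1,.1)
    return least_squares(lambda P:np.r_[proj(c1,P)[0]-u1,proj(c2,P)[0]-u2],x0)
E
python3 - <<'E'
from h import *
C={n:cam(n) for n in("side","top")}
for n in C: cv2.imwrite(f"pics/{n}0.png",C[n]["img"])
for t in "case bay_left bay_right cover_recess drawer_face loaf bowl jar bun".split():
    u={}
    for n in C:
        r=place_of(n,t)
        if r: u[n]=np.array(r[0]["centre"],float); print(t,n,u[n].round(1),round(r[0]["confidence"],2))
    if len(u)==2:
        s=tri(C["side"],u["side"],C["top"],u["top"]); print("   ",s.x.round(4),"res",round(np.sqrt(2*s.cost),2))
o=get_obs(); print(o["t"],o["eef_pos"],o["tool_rot"],o["contact_force"])
E
```

```text
case side [293.8 228.9] 0.9
case top [292.7 178.7] 0.81
    [ 0.6491 -0.0495 -0.0013] res 0.4
bay_right side [331.9 224.7] 0.95
cover_recess side [302.9 195.7] 0.6
cover_recess top [305.6 171.1] 0.56
    [ 0.6479 -0.0717  0.1442] res 0.2
drawer_face side [232.1 267. ] 0.74
drawer_face top [304.3 255.2] 0.79
    [ 0.4423 -0.0807  0.0518] res 1.81
loaf side [271.7 185.1] 0.67
loaf top [258.5 170.4] 0.95
    [0.6546 0.0478 0.0786] res 2.71
bowl side [330.7 229.8] 0.76
jar side [194.8 202.4] 0.9
bun side [366.5 318. ] 0.56
1.0 [0.29163981 0.60877818 0.20210344] [-1.58594366e-05  2.21547450e-01  9.75149592e-01  2.50883159e-05] [-0.83990297 -0.75005149 -0.67574441]
```

```bash
python3 -c "
import cv2;import numpy as np
cv2.imwrite('pics/both0.png',cv2.resize(np.vstack([cv2.imread('pics/side0.png'),cv2.imread('pics/top0.png')]),(400,600)))" ; ls pics
```

```text
both0.png
side0.png
top0.png
```

View pics/top0.png

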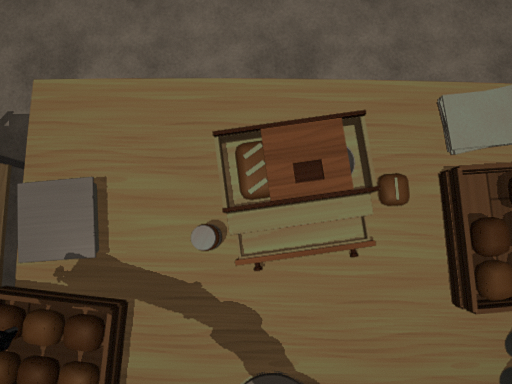

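View pics/side0.png

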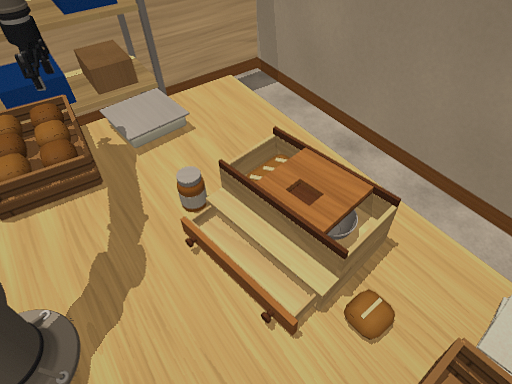

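The loaf (top view ~258,170) is in the left (+y) bay and the bowl is on the right. The recess is at about (309,171) in the top view and the drawer is open, its front panel running (236,263)–(375,243). The case is turned about +0.13 rad. I'll zoom in to pick corners.

Run:
```python
import cv2
a=cv2.imread("pics/top0.png")[100:280,205:405]; cv2.imwrite("pics/topz.png",cv2.convertScaleAbs(cv2.resize(a,(660,594),interpolation=cv2.INTER_CUBIC),alpha=1.6))
b=cv2.imread("pics/side0.png")[120:340,170:410]; cv2.imwrite("pics/sidez.png",cv2.resize(b,(648,594),interpolation=cv2.INTER_CUBIC))
```

```text
(no output)
```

View pics/topz.png

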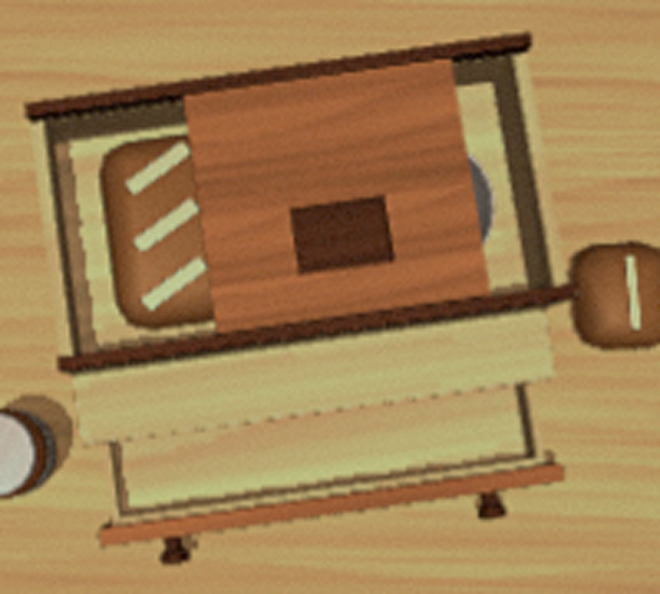

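View pics/sidez.png

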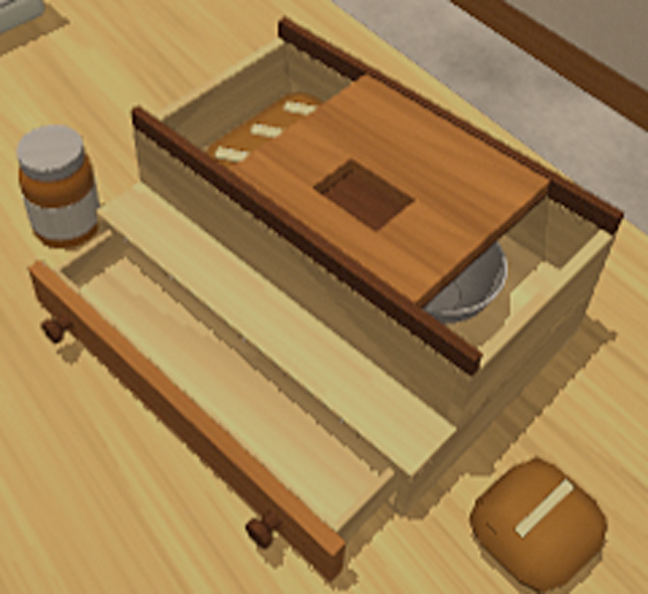

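The zooms show the cover, recess rim and drawer panel corners clearly. I'll turn these into world positions next.

Run:
```python
from h import *
C={n:cam(n) for n in("side","top")}
T=lambda p:np.array(p)/3.3+[204.65,99.65]; S=lambda p:np.array(p)/2.7+[169.7,119.7]
names="LB RB RF LF".split()
rt=[(290,209),(384,196),(393,262),(300,274)]; rs=[(352,159),(414,199),(378,230),(315,188)]
ct=[(185,97),(452,59),(487,288),(217,331)]; cs=[(366,74),(549,184),(418,304),(230,178)]
for lab,a,b in(("recess",rt,rs),("cover",ct,cs)):
    P=[]
    for n,u,v in zip(names,a,b):
        s=tri(C["side"],S(v),C["top"],T(u)); P.append(s.x); print(lab,n,s.x.round(4),round(np.sqrt(2*s.cost),2),at_z(C["top"],T(u),.161).round(4))
    P=np.array(P); print(" mean",P.mean(0).round(4)); e=(P[0]+P[3]-P[1]-P[2]); print(" yaw",np.arctan2(-e[0],e[1]).round(4))
A=[at_z(C["top"],T(p),.06) for p in((101,543),(563,479))]; print("drawer edge",A,np.linalg.norm(A[0]-A[1]))
d=A[0]-A[1]; print("yaw",np.arctan2(-d[0],d[1]))
for nm,z,a in(("front runner",.162,((62,371),(575,298))),("back runner",.162,((27,104),(528,35))),("ledge edge",.07,((82,441),(551,378)))):
    A=[at_z(C["top"],T(p),z) for p in a]; d=A[0]-A[1]; print(nm,A,np.linalg.norm(d),"yaw",np.arctan2(-d[0],d[1]))
for t in("jar","bun"):
    r=outline_of("top",t); print(t,[at_z(C["top"],x["centre"],.08).round(3) for x in r[:1]])
```

```text
recess LB [ 0.6647 -0.0388  0.1626] 0.18 [ 0.6647 -0.0388  0.161 ]
recess RB [ 0.6743 -0.1064  0.1648] 0.22 [ 0.6754 -0.1072  0.161 ]
recess RF [ 0.6276 -0.114   0.1643] 0.81 [ 0.6269 -0.1137  0.161 ]
recess LF [ 0.6178 -0.0468  0.1622] 0.59 [ 0.6171 -0.0464  0.161 ]
 mean [ 0.6461 -0.0765  0.1635]
 yaw 0.1434
cover LB [0.7465 0.0392 0.1648] 0.02 [0.7476 0.0393 0.161 ]
cover RB [ 0.7785 -0.1572  0.1611] 0.49 [ 0.7793 -0.1578  0.161 ]
cover RF [ 0.6097 -0.1828  0.1562] 0.05 [ 0.609  -0.1816  0.161 ]
cover LF [0.5751 0.0132 0.151 ] 0.26 [0.5747 0.0131 0.161 ]
 mean [ 0.6774 -0.0719  0.1583]
 yaw 0.168
drawer edge [array([0.41262027, 0.10209306, 0.06      ]), array([ 0.46947635, -0.26414894,  0.06      ])] 0.37062894870835955
yaw 0.15401245727813714
front runner [array([0.54380132, 0.12423971, 0.162     ]), array([ 0.602613  , -0.24495443,  0.162     ])] 0.3738490709484073 yaw 0.1579701526279414
back runner [array([0.74078766, 0.15621163, 0.162     ]), array([ 0.79831469, -0.21417526,  0.162     ])] 0.37482770586476266 yaw 0.15408492891753137
ledge edge [array([0.49300869, 0.11826981, 0.07      ]), array([ 0.5491092 , -0.25266918,  0.07      ])] 0.3751573057491172 yaw 0.15010164090789113
jar [array([0.491, 0.171, 0.08 ])]
bun [array([ 0.619, -0.308,  0.08 ])]
```

{"method": "carry_out", "body": {"rows": "25 -49 4 3.4; 25 -49 4 3.5; 25 -49 4 3.4; 25 -49 4 3.5; 25 -49 4 3.4; 25 -49 4 3.5; 25 -49 4 3.4; 25 -49 4 3.5; 25 -49 4 3.4; 25 -49 4 3.5", "claw": 0, "force": 20}}

```text
t: 2.45
eef_pos: [0.5424, 0.1172, 0.2426]
tool_rot: [0.0, -0.079, 0.997, 0.0]
contact_force: [0.0, 1.0, 0.6]
gripper_width: -0.002
grasp_force: 0.0
```

{"method": "carry_out", "body": {"rows": "26 -48 0 0; 26 -48 0 0; 26 -48 0 0; 26 -49 0 0; 0 0 -30 0; 0 0 -25 0; 0 0 0 0; 0 0 0 0"}}

```text
t: 3.45
eef_pos: [0.6463, -0.0742, 0.1883]
tool_rot: [0.001, -0.078, 0.997, -0.0]
contact_force: [0.4, 0.1, 0.5]
gripper_width: 0.002
grasp_force: 0.0
```

Run:
```python
from h import *
o=get_obs(); print(o["eef_pos"],o["contact_force"])
C={n:cam(n) for n in("side","top")}
p=o["eef_pos"]; ims=[]
for n in C:
    im=C[n]["img"].copy(); im=cv2.convertScaleAbs(im,alpha=1.4)
    u=proj(C[n],p)[0]; v=proj(C[n],[p[0],p[1],.146])[0]; print(n,u,v)
    x,y=u.astype(int); ims.append(cv2.resize(im[y-60:y+60,x-60:x+60],(390,390),interpolation=cv2.INTER_CUBIC))
cv2.imwrite("pics/above.png",np.hstack(ims))
```

```text
[ 0.64630536 -0.07415442  0.18825342] [0.42664896 0.08917146 0.51896313]
side [304.56057002 182.71667988] [303.23512871 196.073667  ]
top [308.46828643 168.86093138] [306.58622163 171.76577792]
```

View pics/above.png

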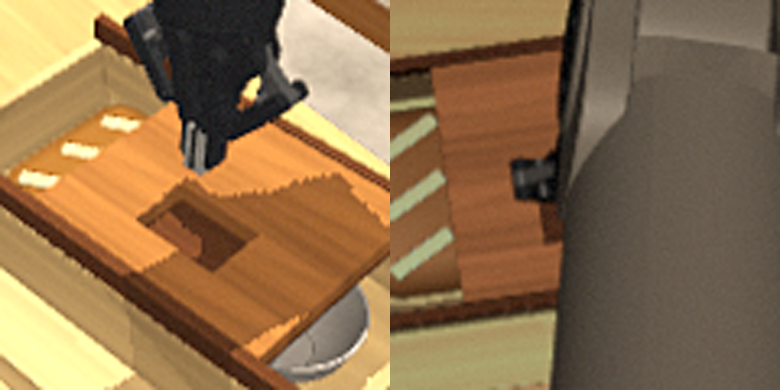

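The shut fingertips (crop ~195,170) stand above the recess, and straight down lands near its centre. Next I'll descend and push towards case +y.

{"method": "carry_out", "body": {"rows": "0 -2 -12 0; 0 0 -12 0; 0 0 -6 0; 0 0 -5 0; 0 0 0 0; 0 0 0 0"}}

```text
t: 4.3
eef_pos: [0.6459, -0.0763, 0.1524]
tool_rot: [0.0, -0.078, 0.997, -0.0]
contact_force: [0.1, 0.2, -0.1]
gripper_width: 0.001
grasp_force: 0.0
```

{"method": "carry_out", "body": {"rows": "-1.2 7.9 0 0; -1.2 7.9 0 0; -0.6 4 0 0; -0.8 5 0 0; -1.2 7.9 0 0; -1.2 7.9 0 0; -1.5 9.9 0 0; -1.5 9.9 0 0; -1.5 9.9 0 0; -1.5 9.9 0 0"}}

```text
t: 5.55
eef_pos: [0.6333, 0.0047, 0.1521]
tool_rot: [-0.0, -0.078, 0.997, 0.0]
contact_force: [-0.4, -0.5, -0.0]
gripper_width: -0.004
grasp_force: 0.0
```

{"method": "carry_out", "body": {"rows": "-1.2 7.9 0 0; -1.2 7.9 0 0; -1.2 7.9 0 0; -0.8 5 0 0; -0.8 5 0 0; -0.6 4 0 0"}}

```text
t: 6.3
eef_pos: [0.6276, 0.0418, 0.1521]
tool_rot: [-0.0, -0.078, 0.997, -0.0]
contact_force: [0.1, -0.1, -0.6]
gripper_width: -0.001
grasp_force: 0.0
```

Run:
```python
from h import *
C={n:cam(n) for n in("side","top")}
o=get_obs(); p=o["eef_pos"]; print(p,o["contact_force"])
n="side"; im=C[n]["img"].copy(); cv2.imwrite("pics/push.png",cv2.resize(im[120:340,170:410],(648,594),interpolation=cv2.INTER_CUBIC))
```

```text
[0.62757446 0.04224374 0.1520667 ] [-0.10877876  0.31297795 -0.05601654]
```

View pics/push.png

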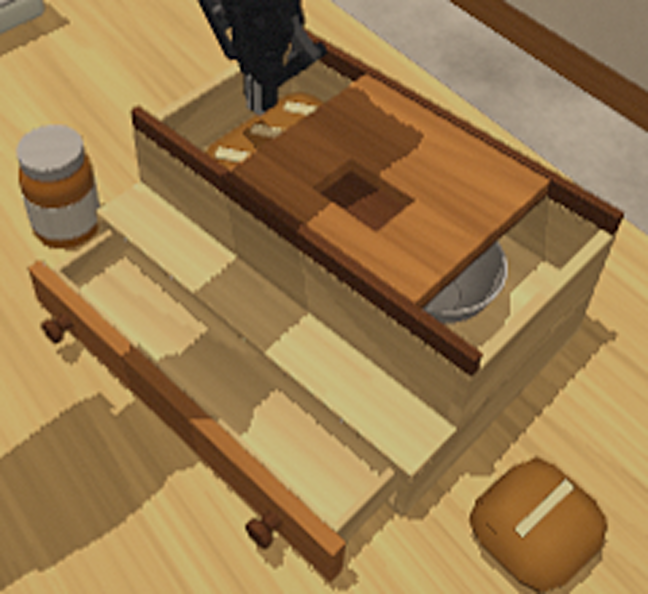

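The cover hasn't moved. The fingertips passed above it, so the real tip stands higher than the reported TCP. I'll measure that offset.

Run:
```python
from h import *
C={n:cam(n) for n in("side","top")}
p=get_obs()["eef_pos"]; ims=[]
for n in C:
    for dz in(0,.01,.02,.03): print(n,dz,proj(C[n],p+[0,0,dz])[0].round(1))
    im=cv2.convertScaleAbs(C[n]["img"],alpha=1.6); u=proj(C[n],p)[0]; x,y=u.astype(int)
    z=cv2.resize(im[y-32:y+32,x-32:x+32],(390,390),interpolation=cv2.INTER_NEAREST)
    for dz in(0,.01,.02,.03):
        w=(proj(C[n],p+[0,0,dz])[0]-[x-32,y-32]+.5)*390/64; cv2.circle(z,tuple(int(a) for a in w),3,(0,255*(dz>0),255*(dz==0)),-1)
    ims.append(z)
cv2.imwrite("pics/tip.png",np.hstack(ims))
```

```text
side 0 [266.4 169.4]
side 0.01 [266.4 166.3]
side 0.02 [266.3 163.1]
side 0.03 [266.3 159.9]
top 0 [259.  178.2]
top 0.01 [258.9 177.7]
top 0.02 [258.8 177. ]
top 0.03 [258.6 176.4]
```

View pics/tip.png

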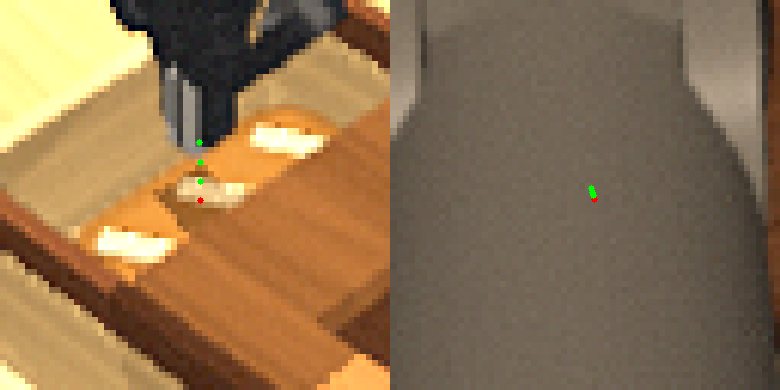

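The tip shows about 25–30 mm above the reported TCP in the side view (crop 200,150 against the red dot at 200,200), so there is a roughly vertical offset. I'll go back over the recess and descend in small steps, watching force and picture.

{"method": "carry_out", "body": {"rows": "0 0 10 0; 3.7 -24 0 0; 3.7 -24 0 0; 3.7 -24 0 0; 3.7 -24 0 0; 3.7 -22.7 0 0; 0 0 -10 0; 0 0 -6 0; 0 0 -4 0; 0 0 0 0"}}

```text
t: 7.75
eef_pos: [0.6459, -0.0759, 0.1416]
tool_rot: [-0.0, -0.078, 0.997, 0.0]
contact_force: [-0.7, 0.1, 0.6]
gripper_width: -0.002
grasp_force: 0.0
```

```bash
cat > look.py <<'E'
from h import *
import sys
c=cam("side"); o=get_obs(); p=o["eef_pos"]; print(o["t"],p,o["contact_force"],o["torque"])
im=cv2.convertScaleAbs(c["img"],alpha=1.3); u=proj(c,p)[0]; x,y=u.astype(int); h=40
z=cv2.resize(im[y-h:y+h,x-h:x+h],(560,560),interpolation=cv2.INTER_CUBIC)
for d,col in(((0,0,0),(0,0,255)),((0,0,.025),(0,255,0))):
    w=(proj(c,p+np.array(d))[0]-[x-h,y-h]+.5)*560/2/h; cv2.circle(z,tuple(int(a) for a in w),3,col,-1)
cv2.imwrite(sys.argv[1],z)
E
python3 look.py pics/d1.png
```

```text
7.8 [ 0.6461016  -0.07618603  0.14194623] [ 0.21951338 -0.675817   -0.46320277] [-0.00503387  0.00924861  0.00205101]
```

View pics/d1.png

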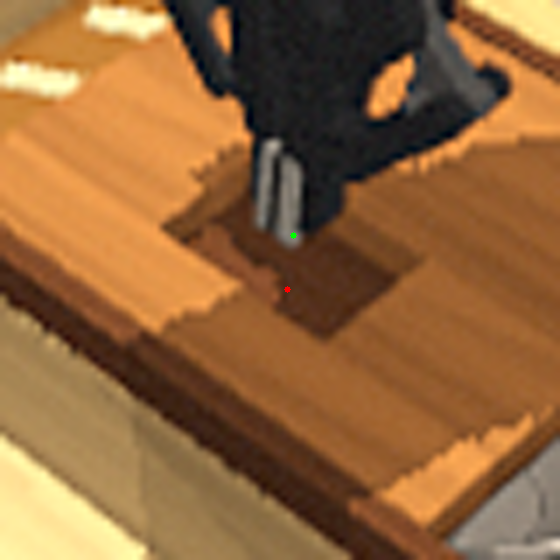

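No contact at a reported z of 0.142, so the tip really is higher. I'll keep going down in small steps.

{"method": "carry_out", "body": {"rows": "0 0 -4 0; 0 0 -4 0; 0 0 -4 0; 0 0 -3 0; 0 0 0 0"}}

```text
t: 8.43
eef_pos: [0.6459, -0.0771, 0.1267]
tool_rot: [-0.0, -0.078, 0.997, 0.0]
contact_force: [0.2, 0.1, 0.0]
gripper_width: 0.002
grasp_force: 0.0
```

{"method": "carry_out", "body": {"rows": "0 0 -2 0; 0 0 -2 0; 0 0 0 0"}}

```text
t: 8.8
eef_pos: [0.646, -0.077, 0.1229]
tool_rot: [-0.0, -0.078, 0.997, 0.0]
contact_force: [0.3, 0.2, -0.7]
gripper_width: -0.006
grasp_force: 0.0
```

```bash
python3 look.py pics/d2.png
```

```text
8.85 [ 0.64610244 -0.0770525   0.123034  ] [ 0.68213957 -0.36283853 -0.26102428] [-0.01718065  0.06144823 -0.03014535]
```

View pics/d2.png

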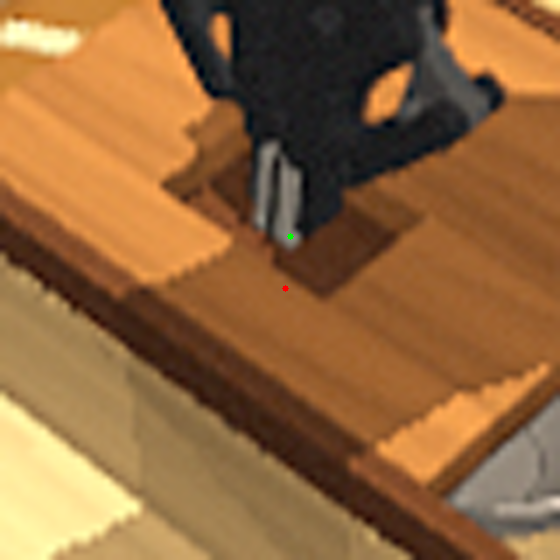

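The tip (crop ~298,248) is now visually near the recess centre and there is still no contact. I'll go a bit lower, watching the force.

{"method": "carry_out", "body": {"rows": "0 0 -2 0; 0 0 -2 0; 0 0 0 0"}}

```text
t: 9.22
eef_pos: [0.646, -0.077, 0.1189]
tool_rot: [-0.0, -0.078, 0.997, 0.0]
contact_force: [0.6, 0.9, 1.2]
gripper_width: -0.001
grasp_force: 0.0
```

{"method": "carry_out", "body": {"rows": "0 0 -1.5 0; 0 0 -1.5 0; 0 0 0 0"}}

```text
t: 9.6
eef_pos: [0.6462, -0.0771, 0.1165]
tool_rot: [0.0, -0.078, 0.997, 0.0]
contact_force: [-2.3, 0.2, 3.3]
gripper_width: 0.001
grasp_force: 1.8
```

Light contact (3 N). I'll lift 4 mm, then push sideways.

{"method": "carry_out", "body": {"rows": "0 0 4.5 0; -1.2 7.9 0 0; -1.2 7.9 0 0; -0.6 4 0 0; -0.6 4 0 0; -0.6 4 0 0; -0.6 4 0 0; -0.6 4 0 0; -0.6 4 0 0"}}

```text
t: 10.72
eef_pos: [0.64, -0.0372, 0.1206]
tool_rot: [-0.0, -0.077, 0.997, -0.0]
contact_force: [0.3, -1.8, -0.9]
gripper_width: 0.004
grasp_force: 0.7
```

```bash
cat > chk.py <<'E'
from h import *
o=get_obs(); print(o["t"],o["eef_pos"],o["contact_force"])
for n in("side","top"):
    c=cam(n)
    for t,z in(("cover_recess",.146),("drawer_face",.035)):
        for r in place_of(n,t)[:1]: print(n,t,np.round(r["centre"],1),round(r["confidence"],2),at_z(c,r["centre"],z).round(4))
    if n=="side":
        P=c["img"]; a=cv2.imread("pics/side0.png"); cv2.imwrite("pics/last.png",P)
        for r in outline_of(n,"cover")[:1]: ys,xs=np.where(r["pixels"]); print("cover cols",xs.min(),xs.max(),"rows",ys.min(),ys.max())
E
python3 chk.py
```

```text
10.725 [ 0.63999074 -0.03715523  0.12055142] [ 0.27450093 -1.84397529 -0.86876398]
side cover_recess [297.1 192.1] 0.9 [ 0.6431 -0.0564  0.146 ]
side drawer_face [233.1 269.8] 0.76 [ 0.447  -0.0797  0.035 ]
cover cols 252 366 rows 151 227
```

The cover is moving (about 20 mm so far, 1.8 N reaction). Continuing.

{"method": "carry_out", "body": {"rows": "-1.2 7.9 0 0; -1.2 7.9 0 0; -1.2 7.9 0 0; -1.2 7.9 0 0; -1.2 7.9 0 0; -1.2 7.9 0 0; -1.2 7.9 0 0; -1.2 7.9 0 0; -1.2 7.9 0 0; -0.8 5 0 0"}}

```text
t: 12.32
eef_pos: [0.6284, 0.0397, 0.1205]
tool_rot: [-0.0, -0.078, 0.997, 0.0]
contact_force: [-1.5, -0.7, 0.6]
gripper_width: 0.002
grasp_force: 0.9
```

```bash
python3 chk.py
```

```text
12.325 [0.62844084 0.03967857 0.12054346] [-1.53592537 -0.74356375  0.61450056]
side cover_recess [274.5 179. ] 0.79 [0.6273 0.0083 0.146 ]
side drawer_face [229.4 267.4] 0.8 [ 0.4435 -0.0695  0.035 ]
cover cols 228 338 rows 134 208
top drawer_face [304.4 254. ] 0.97 [ 0.4411 -0.0809  0.035 ]
```

{"method": "carry_out", "body": {"rows": "-0.6 4 0 0; -0.6 4 0 0; -0.5 3 0 0; -0.5 3 0 0; -0.3 2 0 0"}}

```text
t: 13.3
eef_pos: [0.6261, 0.0551, 0.1206]
tool_rot: [0.0, -0.078, 0.997, -0.0]
contact_force: [0.3, -1.5, -0.2]
gripper_width: 0.002
grasp_force: 0.7
```

{"method": "carry_out", "body": {"rows": "-0.3 2 0 0; -0.3 2 0 0; 0 0 0 0"}}

```text
t: 13.68
eef_pos: [0.6254, 0.0593, 0.1206]
tool_rot: [-0.0, -0.078, 0.997, 0.0]
contact_force: [0.8, -0.2, 0.4]
gripper_width: -0.007
grasp_force: 0.2
```

{"method": "carry_out", "body": {"rows": "-0.3 2 0 0; -0.3 2 0 0; 0 0 0 0"}}

```text
t: 14.05
eef_pos: [0.6249, 0.0625, 0.1206]
tool_rot: [0.0, -0.077, 0.997, -0.0]
contact_force: [0.3, -2.4, -0.8]
gripper_width: -0.002
grasp_force: 1.1
```

{"method": "carry_out", "body": {"rows": "-0.2 1.5 0 0; -0.2 1.5 0 0; 0 0 0 0"}}

```text
t: 14.42
eef_pos: [0.6248, 0.0627, 0.1206]
tool_rot: [0.0, -0.076, 0.997, -0.002]
contact_force: [2.1, -7.4, -0.2]
gripper_width: 0.004
grasp_force: 3.6
```

The stop is felt: 7.4 N, no further motion, and the position agrees with cover = +0.09. I'll back off, lift and go in front of the drawer face, between the middle and the right knob.

{"method": "carry_out", "body": {"rows": "1.2 -7.9 0 0; 0 0 20 0; 0 0 30 0; -29 -30 0 0; -29 -30 0 0; -29 -30 0 0; -29 -30 0 0; -29 -30 0 0; -29 -30 0 0; -28 -28 0 0"}}

```text
t: 15.68
eef_pos: [0.4228, -0.1502, 0.1708]
tool_rot: [0.0, -0.078, 0.997, 0.001]
contact_force: [1.0, -0.0, 0.5]
gripper_width: 0.003
grasp_force: 0.0
```

```bash
python3 chk.py
python3 - <<'E'
from h import *
c=cam("top"); r=outline_of("top","cover")
for x in r[:1]:
    k=cv2.approxPolyDP(max(cv2.findContours(x["pixels"].astype(np.uint8),0,2)[0],key=cv2.contourArea),4,True).reshape(-1,2)
    print([(tuple(q),at_z(c,q,.161)[:2].round(3)) for q in k])
im=cv2.convertScaleAbs(np.vstack([c["img"][90:290,190:420]]),alpha=1.5); s=cam("side")["img"][90:340,120:410]
cv2.imwrite("pics/pre.png",np.hstack([cv2.resize(im,(400,345)),cv2.resize(s,(400,345))]))
E
```

```text
15.675 [ 0.42282296 -0.15017976  0.1707943 ] [ 1.04779488 -0.04997216  0.50445878]
side cover_recess [266.1 171.6] 0.62 [0.6263 0.0409 0.146 ]
side drawer_face [232.2 269.3] 0.61 [ 0.446  -0.0774  0.035 ]
cover cols 252 330 rows 128 202
top cover_recess [260.7 178.6] 0.57 [0.6278 0.0375 0.146 ]
top drawer_face [302.8 253.5] 0.56 [ 0.4423 -0.0766  0.035 ]
[((np.int32(292), np.int32(125)), array([ 0.759, -0.037])), ((np.int32(213), np.int32(137)), array([0.726, 0.155])), ((np.int32(223), np.int32(207)), array([0.556, 0.126])), ((np.int32(305), np.int32(195)), array([ 0.588, -0.069]))]
```

View pics/pre.png

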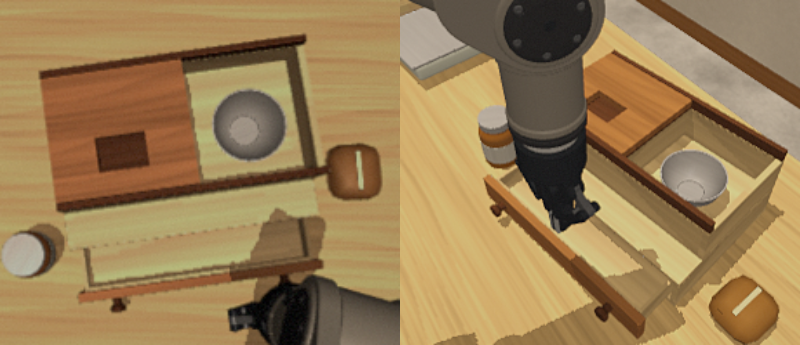

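The cover lies wholly over the left bay. The loaf is hidden beneath it and the bowl is untouched. The fingers are just in front of the drawer panel, between the middle and the right knob. Descending.

{"method": "carry_out", "body": {"rows": "-6 -1 -25 0; 0 0 -30 0; 0 0 -30 0; 0 0 -20 0; 0 0 -10 0; 0 0 0 0"}}

```text
t: 16.92
eef_pos: [0.4176, -0.1508, 0.0553]
tool_rot: [-0.001, -0.078, 0.997, 0.0]
contact_force: [-0.8, -0.7, 0.3]
gripper_width: 0.002
grasp_force: 0.0
```

{"method": "carry_out", "body": {"rows": "0 0 -10 0; 0 0 -10 0; 0 0 -10 0; 0 0 -7 0; 0 0 0 0"}}

```text
t: 17.55
eef_pos: [0.4172, -0.151, 0.018]
tool_rot: [-0.001, -0.078, 0.997, 0.0]
contact_force: [-0.3, 0.4, 0.0]
gripper_width: -0.002
grasp_force: 0.0
```

{"method": "carry_out", "body": {"rows": "0 0 -5 0; 7.9 1.2 0 0; 7.9 1.2 0 0; 4 0.6 0 0; 4 0.6 0 0; 4 0.6 0 0; 5 0.8 0 0; 5 0.8 0 0; 5 0.8 0 0; 5 0.8 0 0"}}

```text
t: 18.8
eef_pos: [0.4657, -0.1436, 0.0135]
tool_rot: [-0.0, -0.078, 0.997, 0.0]
contact_force: [-0.9, 0.7, 0.7]
gripper_width: 0.003
grasp_force: 0.8
```

```bash
python3 chk.py
```

```text
18.8 [ 0.46570536 -0.14357253  0.0135442 ] [-0.88713474  0.71436526  0.73795915]
side cover_recess [269.2 172.8] 0.57 [0.6299 0.033  0.146 ]
side drawer_face [240.5 261. ] 0.56 [ 0.4729 -0.0702  0.035 ]
cover cols 266 331 rows 128 203
top drawer_face [301.8 243.2] 0.69 [ 0.4697 -0.0737  0.035 ]
```

The drawer is moving with it. Continuing.

{"method": "carry_out", "body": {"rows": "5.9 0.9 0 0; 5.9 0.9 0 0; 5.9 0.9 0 0; 5 0.8 0 0; 4 0.6 0 0; 3 0.5 0 0; 3 0.5 0 0"}}

```text
t: 20.02
eef_pos: [0.4982, -0.1386, 0.0136]
tool_rot: [-0.0, -0.078, 0.997, -0.0]
contact_force: [-1.8, -1.1, -0.3]
gripper_width: 0.002
grasp_force: 0.8
```

{"method": "carry_out", "body": {"rows": "2 0.3 0 0; 2 0.3 0 0; 0 0 0 0"}}

```text
t: 20.4
eef_pos: [0.5025, -0.1379, 0.0136]
tool_rot: [0.0, -0.078, 0.997, -0.0]
contact_force: [-0.1, 0.4, -0.6]
gripper_width: -0.004
grasp_force: 0.3
```

{"method": "carry_out", "body": {"rows": "1.5 0.2 0 0; 1.5 0.2 0 0; 0 0 0 0"}}

```text
t: 20.78
eef_pos: [0.5044, -0.1375, 0.0135]
tool_rot: [-0.001, -0.077, 0.997, 0.0]
contact_force: [-3.3, -0.4, 3.0]
gripper_width: 0.003
grasp_force: 2.1
```

{"method": "carry_out", "body": {"rows": "1.5 0.2 0 0; 0 0 0 0"}}

```text
t: 21.02
eef_pos: [0.5043, -0.1375, 0.0133]
tool_rot: [-0.002, -0.077, 0.997, 0.0]
contact_force: [-6.9, -0.4, 5.1]
gripper_width: -0.004
grasp_force: 3.9
```

{"method": "carry_out", "body": {"rows": "-10 -1.5 0 0; -20 -3 0 0; -20 -3 0 0; 0 0 20 0; 0 0 40 0; 0 0 50 0; 0 0 50 0; -10 -50 20 0; 0 -50 0 0; 0 -50 0 0"}}

```text
t: 22.28
eef_pos: [0.4475, -0.2964, 0.1946]
tool_rot: [0.002, -0.078, 0.997, -0.001]
contact_force: [0.7, 0.6, -0.2]
gripper_width: -0.001
grasp_force: 0.0
```

```bash
python3 chk.py
python3 - <<'E'
from h import *
c=cam("top")
for t,z in(("bowl",.07),("jar",.08),("bun",.08)):
    for x in outline_of("top",t)[:1]: print(t,np.round(x["centre"],1),at_z(c,x["centre"],z).round(3))
for x in outline_of("top","drawer")[:1]:
    ys,xs=np.where(x["pixels"]); print("drawer px",x["confidence"],[at_z(c,(u,ys[xs==u].max()),.06)[:2].round(4) for u in(250,290,330,360) if (xs==u).any()])
for x in outline_of("top","cover")[:1]:
    k=cv2.minAreaRect(cv2.findNonZero(x["pixels"].astype(np.uint8))); print("cover",at_z(c,k[0],.161),k)
E
```

```text
22.275 [ 0.44753014 -0.29638675  0.1945809 ] [ 0.72514176  0.62684331 -0.15593899]
side cover_recess [269.  172.9] 0.72 [0.6293 0.033  0.146 ]
side drawer_face [252.6 253.2] 0.58 [ 0.5071 -0.069   0.035 ]
cover cols 222 278 rows 152 196
top cover_recess [255.3 179.6] 0.71 [0.6251 0.0506 0.146 ]
top drawer_face [301.9 228. ] 0.85 [ 0.5105 -0.0737  0.035 ]
bowl [331.3 163.5] [ 0.682 -0.147  0.07 ]
jar [206.7 238.3] [0.479 0.176 0.08 ]
bun [391.7 188.5] [ 0.616 -0.303  0.08 ]
drawer px 0.8 [array([0.4633, 0.0645]), array([ 0.4993, -0.0402]), array([ 0.5168, -0.1453]), array([ 0.5312, -0.2245])]
cover [0.65644065 0.04456246 0.161     ] ((257.8399963378906, 165.8800048828125), (73.25625610351562, 83.72144317626953), 81.8698959350586)
```

```bash
python3 -c "
from station import *
print(hand_in())"
```

```text
the job is handed in; nothing more can be done
None
```

The job is handed in (the result was not shown). The cover is at its stop over the left bay that holds the loaf, and the drawer is fully home. Both were pushed by the shut fingertips, apart from one light 3 N touch in the recess while finding its depth. The hand never touched the bowl, jar, bun or loaf, and the whole job took about 22 s.

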